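# Swap the misplaced machine handles round

## Task

The three machine handles were put back in the wrong trays: move each to the middle of the tray whose floor matches the colour of its end cap, lying flat and lengthwise, hub at either end. Park the first one you move on the middle of the empty aluminium plate to free its tray; trays and plate are the only places to set a handle down, and the plate is empty again at the end. Grip each handle at its balance point so that it carries level, never let two handles touch, and leave the jar, collar and wooden block where they are.

Things in the scene. Friction and masses are not known exactly. Their poses are not given: they have to be found in the camera images.
- handle_red: Loose handle, 150 mm long: dark bar 24 wide, 28 high with red cap on its tail, and a heavy steel hub at the other end (36 diameter, 32 high, red disc on top). 0.26 kg. Origin: middle of the overall length, underside; x along it to the hub, z up. Bar x -75 to +39 mm, hub axis x +57. It balances at x = +23 mm: gripped there across the bar (along y) it hangs level; at the tail it tips.
- handle_blue: Loose handle, 150 mm long: dark bar 24 wide, 28 high with blue cap on its tail, and a heavy steel hub at the other end (36 diameter, 32 high, blue disc on top). 0.26 kg. Origin: middle of the overall length, underside; x along it to the hub, z up. Bar x -75 to +39 mm, hub axis x +57. It balances at x = +23 mm: gripped there across the bar (along y) it hangs level; at the tail it tips.
- handle_yellow: Loose handle, 150 mm long: dark bar 24 wide, 28 high with yellow cap on its tail, and a heavy steel hub at the other end (36 diameter, 32 high, yellow disc on top). 0.26 kg. Origin: middle of the overall length, underside; x along it to the hub, z up. Bar x -75 to +39 mm, hub axis x +57. It balances at x = +23 mm: gripped there across the bar (along y) it hangs level; at the tail it tips.
- tray_red: Fixed shallow cream tray with a red floor, 190 x 110 mm outside, 180 x 100 mm inside; the floor is 6 mm above the bench, the rim 12 mm above the bench. At the start it holds a handle of another colour. Origin: tray centre at bench level; x along its length, z up.
- tray_blue: Fixed shallow cream tray with a blue floor, 190 x 110 mm outside, 180 x 100 mm inside; the floor is 6 mm above the bench, the rim 12 mm above the bench. At the start it holds a handle of another colour. Origin: tray centre at bench level; x along its length, z up.
- tray_yellow: Fixed shallow cream tray with a yellow floor, 190 x 110 mm outside, 180 x 100 mm inside; the floor is 6 mm above the bench, the rim 12 mm above the bench. At the start it holds a handle of another colour. Origin: tray centre at bench level; x along its length, z up.
- plate: Fixed bare aluminium parking plate, 190 x 110 mm and 6 mm thick, flat, no rim, empty at the start. Origin: its centre at bench level; x along its length, z up.
- jar: Bystander: loose amber glass jar with black lid, 48 mm diameter, 55 mm high, standing on the bench. Origin: centre of its underside.
- collar: Bystander: loose brass collar, 48 mm outside, 30 mm inside diameter, 20 mm high, lying on the bench. Origin: centre of its underside.
- block: Bystander: loose light wooden block 30 x 70 x 30 mm, on the bench. Origin: centre of its underside.

How it is judged:
By the outcome, as a careful person would: the job done as asked, in the order asked, and still so for the second after the job is handed in, with the robot touching nothing.
It also fails if it takes over 112 s, if anything falls off the work surface, if the arm or the gripper's body presses on something with over 40 N, if the wrist force passes 120 N, or if a joint passes its speed limit or range.

## Robot

A 7-joint arm with a two-finger parallel gripper is mounted at the origin on the work surface. World frame = base frame: x ahead of the robot, y to its left, z up, the work surface at z = 0. Lengths are in m, angles in rad, forces in N, time in s.
With the tool pointing down it reaches from about 0.425 to 0.95 m from the base axis. Payload 4.7 kg.
Tool frame: the origin (TCP) lies between the finger pads; the fingertips stand 11 mm ahead of it and the grasp point (between the pads) lies 8 mm behind it; x points along the fingers, y is the direction in which the jaws open and shut, and the axes are right-handed (so a half turn about x gives the same grasp; the last joint's range is limited). The gripper opens to 87 mm and grips with 3 to 60 N. Pads are 19 mm wide; open, the fingers measure 117 mm over their backs; the gripper's body (75 mm by 190 mm) begins 51 mm behind the grasp point.
Start: joints at [1.141, 0.469, -0.049, 1.532, 0.024, 1.141, -0.082], TCP at [0.263, -0.622, 0.234] pointing down, gripper open.
Joint ranges: [-2.59, 2.59], [-0.33, 1.99], [-1.39, 1.29], [0.1, 2.45], [-1.04, 4.18], [0.21, 1.99], [-2.66, 2.66]. Speed limits (rad/s): [2.57, 2.57, 3.14, 3.14, 3.14, 3.14, 3.14].

## Interface

Orientations are given as a rotation vector (axis times angle).
In Python, from station import telemetry, vision, manip gives the robot as it stands. The module is installed in compiled form; this text tells all that it offers.
- The arm moves only by the tool arm_command, never from a script. Its argument "targets" is a list of rows, each a list of 7 numbers: the opening, from 0 (shut) to 1 (fully open), then the shift along the world's x, y, z in m, then the turn, a rotation vector about the world's x, y, z in degrees. A call has 1 to 12 rows; each row shifts and turns the commanded pose from where the row before left it; what a row does not reach is not made up. A row lasts 1/12 s, in which the tool goes at most 41.7 mm and 7.16 degrees, less where a joint would pass 70% of its speed; a pose out of reach is approached as far as the arm can. A call with a gripper value outside its range is refused whole. The fingers move at their own pace and stop on an object; "grip_force" is the grip in N (left out, the last holds). Time passes only in rows, so rows that do not move let the fingers close. It gives the time, the measured TCP pose, the force and the opening at its end, in the units of the state.
- telemetry.get_state(): the state, without advancing time (a new reading comes with each control period).
- vision.read_camera(name): name is "scene" or "top"; returns a dict with "color" (400x640x3 uint8, blue, green, red), "mtx" (3x3 intrinsics, pixels), "rvec" (rotation vector, rad) and "tvec" (3), from world to camera coordinates, as OpenCV has them. Camera axes: x right, y down, z forward; pixel columns grow to the right and rows downward; lengths in m; the calibration is good to about 2 mm. A picture is of the moment at which its call begins. There is no depth.
- manip.hand_in(): hands the job in, once; it reports no verdict.
The state is a dict: "time": time; "joints": joint angles; "qd": joint speeds; "tau": joint torques, N m; "tcp_pos": TCP position; "tcp_rot": TCP orientation; "wrist_force": force on the tool from outside, world axes, zero at the start; "torque": the same for the moment, N m; "grip_width": finger opening in m.
Only numpy, scipy, OpenCV 4.12 (cv2) and the standard library are available. Lean on these libraries where they do the work, as an engineer would, in place of code of your own. Each camera call takes 0.05 s, during which the arm holds its last target.

## Working session

There is one attempt and no reset: what is moved stays moved. The work goes in short steps, Python scripts to look and compute and a tool call to move; the robot and the scene stay as the last step left them, time stands still between calls to the robot, and variables do not carry over. Pictures are saved under pics/ and viewed, and the job is handed in when it is done.

Besides the shell and the picture viewer there is one more tool, called after "Emit:" in YAML: its name, and indented under it one key for each argument. arm_command: Moves the arm, as the interface text tells. Its arguments: {"type":"object","properties":{"targets":{"type":"array"},"grip_force":{"type":"number"}},"required":["targets"]}

```bash
mkdir -p pics
python3 - <<'E'
from station import telemetry, vision
import cv2
s=telemetry.get_state()
for k,v in s.items(): print(k,v)
for n in("top","scene"):
    r=vision.read_camera(n); cv2.imwrite(f"pics/{n}0.png",r["color"]); print(n,r["mtx"],r["rvec"],r["tvec"])
E
```

```text
time 0.0
joints [ 1.1411123   0.46941492 -0.04858375  1.53371393  0.02412807  1.14098151
 -0.08230966]
qd [ 0.00050849 -0.00029021  0.00064839 -0.00149045  0.00036726  0.00109517
  0.00050511]
tau [ 5.84203262e-04 -5.07968795e+01 -8.02390021e-02 -2.36152482e+01
 -6.12348318e-02  3.79407126e-02  1.89957336e-04]
tcp_pos [ 0.26311317 -0.62097316  0.23250879]
tcp_rot [ 2.00142513  0.408561   -2.00241322]
wrist_force [-0.0884781   0.13095844  0.19171491]
torque [-0.02299128  0.01603814 -0.02989901]
grip_width 0.08694885676905725
top [[387.89324365   0.         321.99326158]
 [  0.         387.89324365 200.28595156]
 [  0.           0.           1.        ]] [ 2.11988245 -2.1738558   0.14160332] [2.72933667e-05 5.54062718e-01 1.08817144e+00]
scene [[421.84343311   0.         318.33795711]
 [  0.         421.84343311 195.99840937]
 [  0.           0.           1.        ]] [ 1.75526764  1.44121829 -0.76368123] [-0.12167802 -0.27732751  1.50158818]
```

View pics/top0.png

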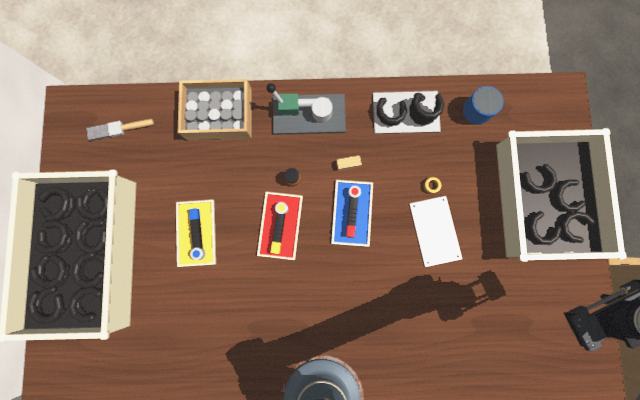

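View pics/scene0.png

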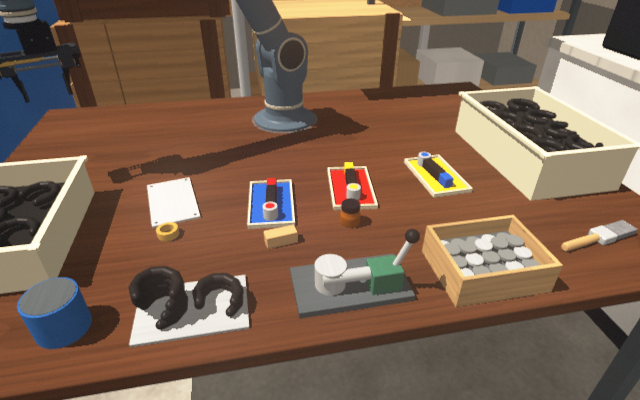

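The top view shows the yellow tray at (195,233) holding blue, the red tray at (280,226) holding yellow, the blue tray at (352,212) holding red, and the empty plate at (436,231). The jar is at (291,177), the block at (349,162) and the collar at (433,185). I'll enlarge next.

Run:
```python
import cv2,numpy as np
im=cv2.imread("pics/top0.png")
def crop(n,x,y,w,h,s):
    c=cv2.resize(im[y:y+h,x:x+w],None,fx=s,fy=s,interpolation=cv2.INTER_CUBIC)
    for i in range(0,w,10): cv2.line(c,(i*s,0),(i*s,6 if i%50 else 14),(255,255,255),1); cv2.putText(c,str(x+i),(i*s,22),0,.3,(255,255,255),1)
    for i in range(0,h,10): cv2.line(c,(0,i*s),(6,i*s),(255,255,255),1); cv2.putText(c,str(y+i),(8,i*s+4),0,.3,(255,255,255),1)
    cv2.imwrite(f"pics/{n}.png",c)
crop("c1",165,190,140,85,5)
crop("c2",320,150,150,120,5)
```

```text
(no output)
```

View pics/c1.png

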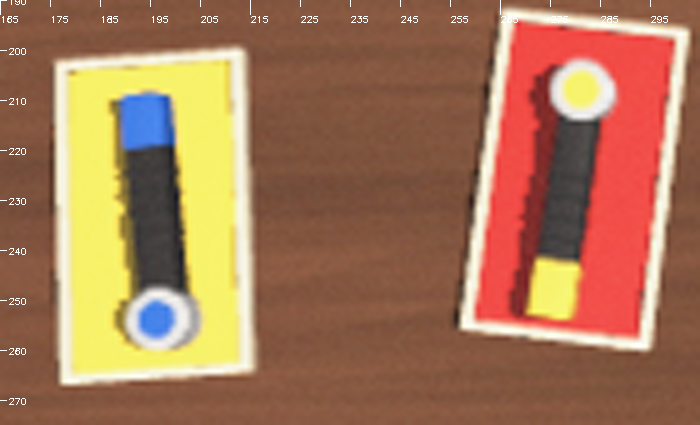

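View pics/c2.png

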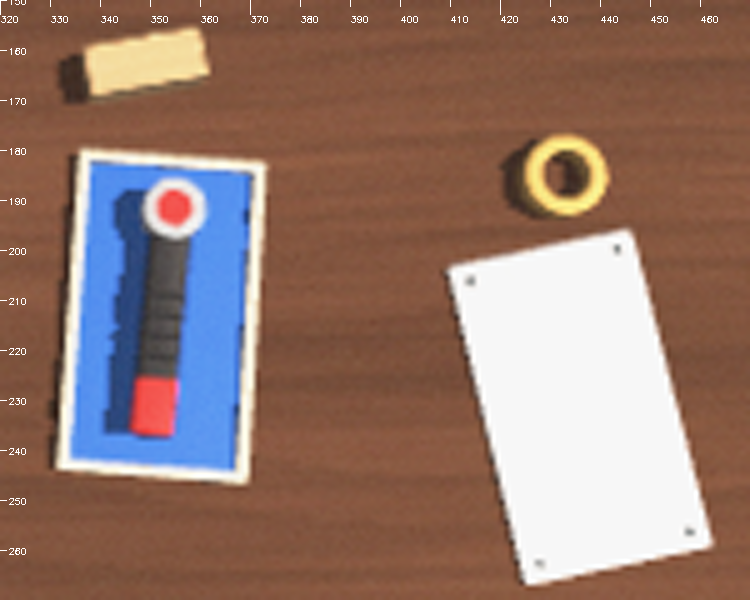

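```bash
cat > h.py <<'E'
import cv2,numpy as np
from station import vision,telemetry
def cam(n="top"):
    r=vision.read_camera(n); return r
def ray(r,px,z):
    R,_=cv2.Rodrigues(r["rvec"]); t=np.ravel(r["tvec"]); C=-R.T@t
    p=cv2.undistortPoints(np.array([[px]],float),r["mtx"],None).ravel()
    d=R.T@np.array([p[0],p[1],1]); s=(z-C[2])/d[2]; return C+s*d
def crop(im,n,x,y,w,h,s):
    c=cv2.resize(im[y:y+h,x:x+w],None,fx=s,fy=s,interpolation=cv2.INTER_CUBIC)
    cv2.imwrite(f"pics/{n}.png",c)
c2p=lambda p,x,y,s=5:((p[0]+.5)/s-.5+x,(p[1]+.5)/s-.5+y)
E
python3 - <<'E'
from h import *
r=cam()
R,_=cv2.Rodrigues(r["rvec"]);print("cam",-R.T@np.ravel(r["tvec"]))
T=dict(yel=([(55,61),(244,48),(255,370),(64,384)],165,190,.012),red=([(503,10),(690,31),(649,350),(459,328)],165,190,.012),
blu=([(81,150),(266,163),(247,484),(56,469)],320,150,.012),plate=([(447,268),(631,229),(713,546),(525,585)],320,150,.006))
for k,(P,x,y,z) in T.items():
    W=np.array([ray(r,c2p(p,x,y),z)[:2] for p in P])
    d=(W[0]+W[1]-W[2]-W[3])/2
    print(k,W.mean(0).round(4),"L",[np.linalg.norm(W[i]-W[i-1]).round(4) for i in range(4)],"yaw far",np.degrees(np.arctan2(d[1],d[0])).round(2))
H=dict(blue=((156,319),(145,95),165,190),yellow=((582,89),(551,317),165,190),red=((174,207),(153,435),320,150))
for k,(a,b,x,y) in H.items():
    A=ray(r,c2p(a,x,y),.038)[:2];B=ray(r,c2p(b,x,y),.034)[:2]
    d=A-B;L=np.linalg.norm(d);u=d/L
    print(k,"hub",A.round(4),"L(132)",L.round(4),"yaw",np.degrees(np.arctan2(d[1],d[0])).round(2),"bal",(A-u*.034).round(4),"mid",(A-u*.057).round(4))
for n,p,z in(("jar",(291,175),.055),("block",(349,162),.03),("collar",(433,185),.02)): print(n,ray(r,p,z).round(3))
from scipy.spatial.transform import Rotation as Ro
s=telemetry.get_state();M=Ro.from_rotvec(s["tcp_rot"]).as_matrix();print(M.round(3))
E
```

```text
cam [ 0.39892331 -0.01896725  1.15395104]
yel [0.4717 0.3612] L [np.float64(0.1904), np.float64(0.1129), np.float64(0.19), np.float64(0.1115)] yaw far 2.94
red [0.4866 0.1128] L [np.float64(0.1893), np.float64(0.1125), np.float64(0.1892), np.float64(0.1118)] yaw far -8.17
blu [ 0.5187 -0.1019] L [np.float64(0.1905), np.float64(0.1108), np.float64(0.1911), np.float64(0.1119)] yaw far -5.93
plate [ 0.4594 -0.3457] L [np.float64(0.1904), np.float64(0.1128), np.float64(0.1913), np.float64(0.1126)] yaw far 10.56
blue hub [0.41   0.3504] L(132) 0.1301 yaw -175.43 bal [0.4439 0.3531] mid [0.4668 0.3549]
yellow hub [0.5362 0.1054] L(132) 0.132 yaw -8.51 bal [0.5025 0.1105] mid [0.4798 0.1139]
red hub [ 0.5788 -0.1089] L(132) 0.1328 yaw -7.15 bal [ 0.5451 -0.1047] mid [ 0.5222 -0.1018]
jar [0.628 0.074 0.055]
block [ 0.668 -0.097  0.03 ]
collar [ 0.594 -0.344  0.02 ]
[[-0.001  0.39  -0.921]
 [ 0.001 -0.921 -0.39 ]
 [-1.    -0.002  0.   ]]
```

Emit:
arm_command:
  targets:
    - [0.6,0.006,0.011,0,0,0,-1]
    - [0.6,0.012,0.022,0,0,0,-2.5]
    - [0.6,0.012,0.022,0,0,0,-2.5]
    - [0.6,0.012,0.022,0,0,0,-2.5]
    - [0.6,0.012,0.022,0,0,0,-2.5]
    - [0.6,0.012,0.022,-0.005,0,0,-2.5]
    - [0.6,0.012,0.022,-0.005,0,0,-2.5]
    - [0.6,0.012,0.022,-0.005,0,0,-2.5]
    - [0.6,0.012,0.022,-0.005,0,0,-2.5]
    - [0.6,0.012,0.022,-0.005,0,0,-2.5]
    - [0.6,0.012,0.022,-0.005,0,0,-2.5]
    - [0.6,0.012,0.022,-0.005,0,0,-2.5]
  grip_force: 30

```text
time: 1.15
tcp_pos: [0.4017, -0.3672, 0.1982]
tcp_rot: [-2.17, 0.107, 2.171]
wrist_force: [0.5, -0.4, -0.2]
grip_width: 0.0522
```

Emit:
arm_command:
  targets:
    - [0.6,0.012,0.022,-0.005,0,0,-1.6]
    - [0.6,0.012,0.022,-0.005,0,0,0]
    - [0.6,0.012,0.022,-0.005,0,0,0]
    - [0.6,0.012,0.022,-0.005,0,0,0]
    - [0.6,0.012,0.022,-0.005,0,0,0]
    - [0.6,0.012,0.022,-0.003,0,0,0]
    - [0.6,0.012,0.022,0,0,0,0]
    - [0.6,0.012,0.022,0,0,0,0]
    - [0.6,0.012,0.022,0,0,0,0]
    - [0.6,0.012,0.022,0,0,0,0]
    - [0.6,0.012,0.022,0,0,0,0]
    - [0.6,0.01,0.012,0,0,0,0]

```text
time: 2.15
tcp_pos: [0.5441, -0.1111, 0.1704]
tcp_rot: [-2.158, 0.129, 2.159]
wrist_force: [-0.2, -1.4, -0.5]
grip_width: 0.0522
```

```bash
cat >> h.py <<'E'
from scipy.spatial.transform import Rotation as Ro
def st(tgt=None,jaw=None):
    s=telemetry.get_state();M=Ro.from_rotvec(s["tcp_rot"]).as_matrix()
    j=np.degrees(np.arctan2(M[1,1],M[0,1]))
    print("t",round(s["time"],2),"tcp",s["tcp_pos"].round(4),"jaw",j.round(2),"toolx",M[:,0].round(3),"w",round(s["grip_width"],4),"F",s["wrist_force"].round(1),"q",s["joints"].round(2))
    if tgt is not None: print("d",(np.array(tgt)-s["tcp_pos"][:len(tgt)]).round(4), "dyaw",None if jaw is None else round(jaw-j,2))
E
python3 -c "
from h import *
r=cam();cv2.imwrite('pics/top1.png',r['color']);crop(r['color'],'c3',320,130,120,120,5);st([.5451,-.1047,.17],-97.15)"
```

```text
t 2.2 tcp [ 0.5462 -0.1088  0.1706] jaw -96.75 toolx [ 0.002  0.003 -1.   ] w 0.0525 F [2.1 3.1 0.1] q [ 0.27  0.35 -0.18  1.88  0.07  0.92 -1.64]
d [-0.0011  0.0041 -0.0006] dyaw -0.4
```

View pics/c3.png

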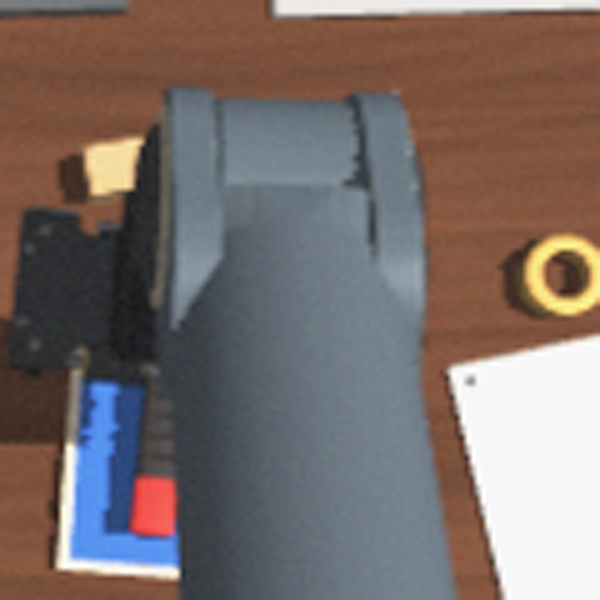

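The arm hides most of the tray, but the red handle's cap is still at (350,230) and the tool lines up with it to within a few mm. I'll correct and go down.

Emit:
arm_command:
  targets:
    - [0.6,-0.001,0.003,-0.01,0,0,-0.4]
    - [0.6,0,0,-0.02,0,0,0]
    - [0.6,0,0,-0.02,0,0,0]
    - [0.6,0,0,-0.02,0,0,0]
    - [0.6,0,0,-0.02,0,0,0]
    - [0.6,0,0,-0.01,0,0,0]
    - [0.6,0,0,0,0,0,0]
    - [0.6,0,0,0,0,0,0]

```text
time: 2.87
tcp_pos: [0.5417, -0.1122, 0.0702]
tcp_rot: [-2.151, 0.143, 2.154]
wrist_force: [0.0, 1.2, 0.7]
grip_width: 0.0521
```

```bash
python3 -c "
from h import *
st([.5451,-.1047,.021],-97.15)
r=cam('scene');crop(r['color'],'s1',210,130,140,110,5)"
```

```text
t 2.87 tcp [ 0.5417 -0.1122  0.0702] jaw -97.6 toolx [-0.001 -0.    -1.   ] w 0.0521 F [0.  1.2 0.7] q [ 0.25  0.48 -0.16  1.96  0.11  0.71 -1.68]
d [ 0.0034  0.0075 -0.0492] dyaw 0.45
```

View pics/s1.png

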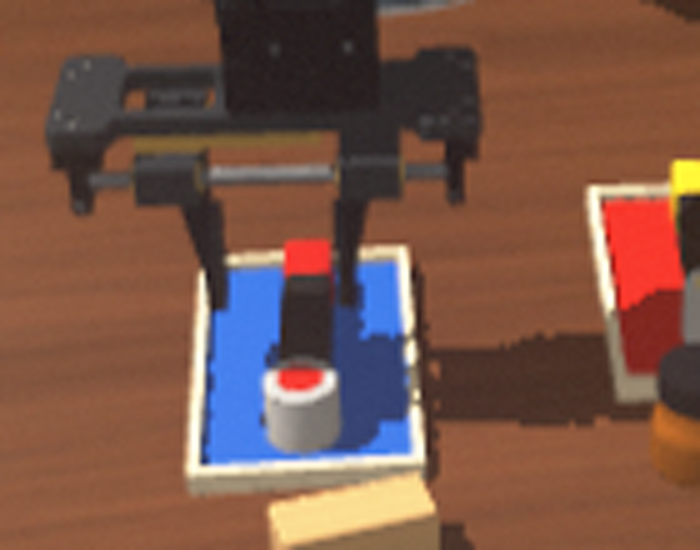

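Fingers straddle the bar between hub (270,206) and cap (271,181). Remaining offset is +3.4, +7.5 mm; I'll correct it before lowering further.

Emit:
arm_command:
  targets:
    - [0.6,0.003,0.007,0,0,0,0.4]
    - [0.6,0,0,-0.005,0,0,0]
    - [0.6,0,0,-0.015,0,0,0]
    - [0.6,0,0,-0.015,0,0,0]
    - [0.6,0,0,-0.01,0,0,0]
    - [0.6,0,0,-0.004,0,0,0]
    - [0.6,0,0,0,0,0,0]
    - [0.6,0,0,0,0,0,0]

```text
time: 3.58
tcp_pos: [0.5458, -0.1044, 0.0219]
tcp_rot: [-2.158, 0.134, 2.157]
wrist_force: [-0.6, 0.8, -0.2]
grip_width: 0.0521
```

```bash
python3 -c "
from h import *
st([.5451,-.1047,.021],-97.15)
r=cam('scene');crop(r['color'],'s2',210,130,140,110,5)"
```

```text
t 3.58 tcp [ 0.5458 -0.1044  0.0219] jaw -97.12 toolx [ 0.001 -0.    -1.   ] w 0.0521 F [-0.6  0.8 -0.2] q [ 0.23  0.56 -0.15  1.98  0.14  0.61 -1.71]
d [-0.0007 -0.0003 -0.0009] dyaw -0.03
```

View pics/s2.png

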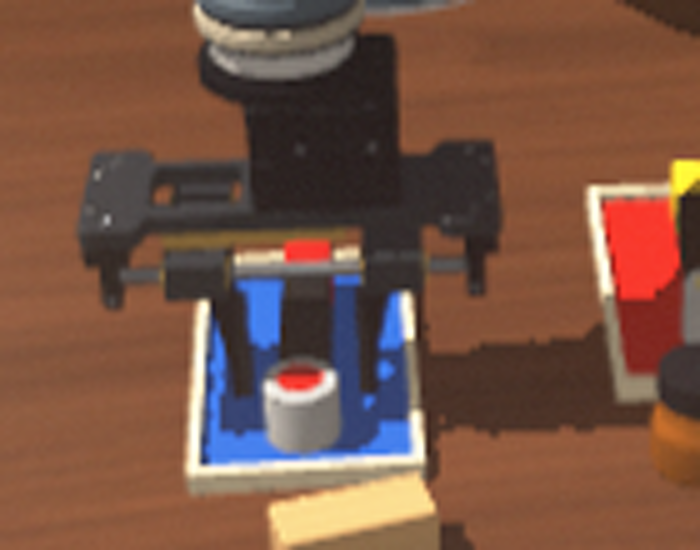

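Fingers are at the bar on either side, inside the tray. Closing.

Emit:
arm_command:
  targets:
    - [0,0,0,0,0,0,0]
    - [0,0,0,0,0,0,0]
    - [0,0,0,0,0,0,0]
    - [0,0,0,0,0,0,0]
    - [0,0,0,0,0,0,0]
    - [0,0,0,0,0,0,0]
    - [0,0,0,0.005,0,0,0]
    - [0,0,0,0.01,0,0,0]
    - [0,0,0,0.015,0,0,0]
    - [0,0,0,0.01,0,0,0]
    - [0,0,0,0,0,0,0]
    - [0,0,0,0,0,0,0]
  grip_force: 30

```text
time: 4.63
tcp_pos: [0.5458, -0.1046, 0.0624]
tcp_rot: [-2.159, 0.135, 2.155]
wrist_force: [-1.1, -0.3, -3.0]
grip_width: 0.0238
```

```bash
python3 -c "
from h import *
st()
r=cam('scene');crop(r['color'],'s3',210,120,140,110,5)"
```

```text
t 4.63 tcp [ 0.5458 -0.1046  0.0624] jaw -97.14 toolx [ 0.002 -0.    -1.   ] w 0.0238 F [-1.1 -0.3 -3. ] q [ 0.24  0.49 -0.16  1.96  0.12  0.69 -1.69]
```

View pics/s3.png

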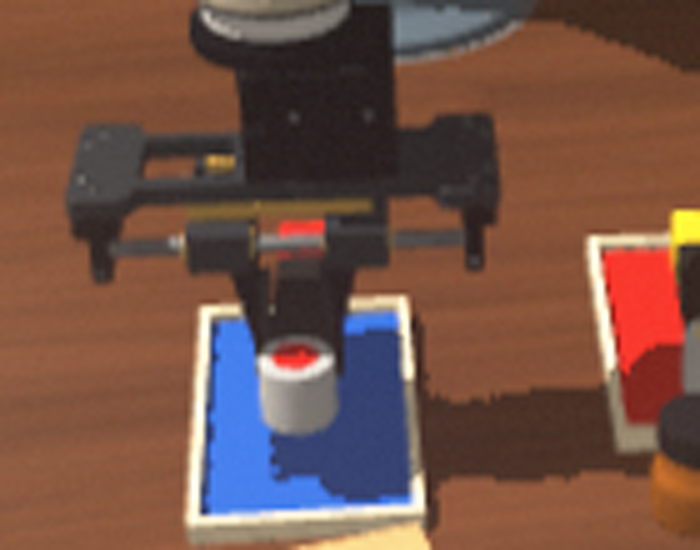

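The red handle is lifted and level, grip width 24 mm. Next I carry it to the plate.

Emit:
arm_command:
  targets:
    - [0,0,0,0.02,0,0,0]
    - [0,0,0,0.025,0,0,0]
    - [0,-0.003,-0.009,0.015,0,0,0.7]
    - [0,-0.006,-0.023,0,0,0,2]
    - [0,-0.007,-0.025,0,0,0,2]
    - [0,-0.007,-0.025,0,0,0,2]
    - [0,-0.007,-0.025,0,0,0,2]
    - [0,-0.007,-0.025,0,0,0,2]
    - [0,-0.007,-0.025,0,0,0,2]
    - [0,-0.007,-0.025,0,0,0,2]
    - [0,-0.006,-0.025,0,0,0,2]
    - [0,-0.004,-0.018,0,0,0,1]

```text
time: 5.68
tcp_pos: [0.4824, -0.332, 0.1204]
tcp_rot: [2.123, 0.195, -2.128]
wrist_force: [-0.3, -0.3, -2.3]
grip_width: 0.024
```

Emit:
arm_command:
  targets:
    - [0,-0.003,-0.012,0,0,0,0]
    - [0,0,0,-0.02,0,0,0]
    - [0,0,0,-0.025,0,0,0]
    - [0,0,0,-0.02,0,0,0]
    - [0,0,0,-0.01,0,0,0]
    - [0,0,0,0,0,0,0]
    - [0,0,0,0,0,0,0]

```text
time: 6.27
tcp_pos: [0.4816, -0.3409, 0.0463]
tcp_rot: [2.124, 0.198, -2.125]
wrist_force: [0.3, -0.4, -2.6]
grip_width: 0.0238
```

```bash
python3 -c "
from h import *
st([.482,-.3415,.0219],-79.44)
r=cam('scene');crop(r['color'],'s4',110,130,140,110,5)"
```

```text
t 6.27 tcp [ 0.4816 -0.3409  0.0463] jaw -79.4 toolx [-0.001  0.001 -1.   ] w 0.0238 F [ 0.3 -0.4 -2.6] q [ 0.67  0.56 -0.17  1.89  0.14  0.71 -0.96]
d [ 0.0004 -0.0006 -0.0244] dyaw -0.04
```

View pics/s4.png

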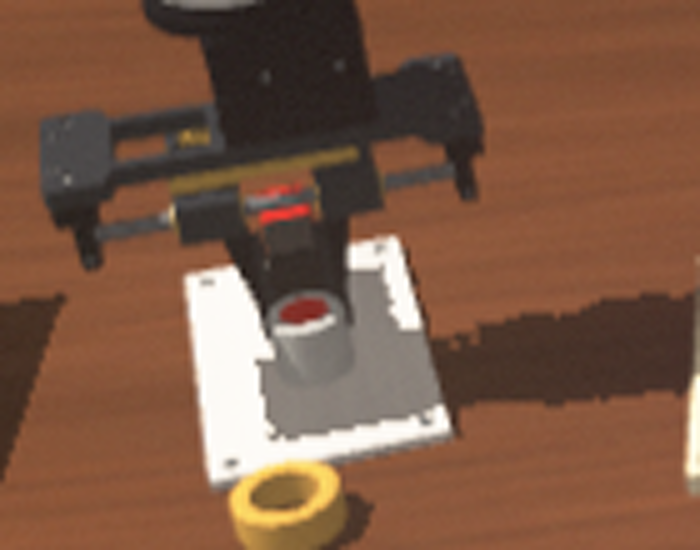

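The handle is level over the middle of the plate and the collar at (168,231) is clear. I'll lower it gently and release.

Emit:
arm_command:
  targets:
    - [0,0,0,-0.01,0,0,0]
    - [0,0,0,-0.008,0,0,0]
    - [0,0,0,-0.004,0,0,0]
    - [0,0,0,-0.002,0,0,0]
    - [0,0,0,-0.001,0,0,0]
    - [0,0,0,0,0,0,0]
    - [0,0,0,0,0,0,0]

```text
time: 6.9
tcp_pos: [0.4816, -0.3416, 0.0217]
tcp_rot: [2.125, 0.196, -2.124]
wrist_force: [-0.5, 0.2, -1.8]
grip_width: 0.024
```

Emit:
arm_command:
  targets:
    - [0,0,0,-0.0005,0,0,0]
    - [0,0,0,0,0,0,0]
    - [0.6,0,0,0,0,0,0]
    - [0.6,0,0,0,0,0,0]
    - [0.6,0,0,0,0,0,0]
    - [0.6,0,0,0,0,0,0]
    - [0.6,0,0,0.005,0,0,0]
    - [0.6,0,0,0.02,0,0,0]
    - [0.6,0,0,0.03,0,0,0]
    - [0.6,0,0,0.035,0,0,0]
    - [0.6,0,0,0.035,0,0,0]
    - [0.6,0,0,0.03,0,0,0]

```text
time: 7.9
tcp_pos: [0.4817, -0.3417, 0.1788]
tcp_rot: [2.126, 0.195, -2.122]
wrist_force: [0.5, -1.0, 0.2]
grip_width: 0.0524
```

```bash
python3 -c "
from h import *
st([.4439,.3531,.17],-85.43)
r=cam('scene');crop(r['color'],'s5',110,130,140,110,5)"
```

```text
t 7.9 tcp [ 0.4817 -0.3417  0.1788] jaw -79.43 toolx [ 0.002 -0.001 -1.   ] w 0.0524 F [ 0.5 -1.   0.2] q [ 0.7   0.39 -0.2   1.79  0.09  0.96 -0.92]
d [-0.0378  0.6948 -0.0088] dyaw -6.0
```

View pics/s5.png

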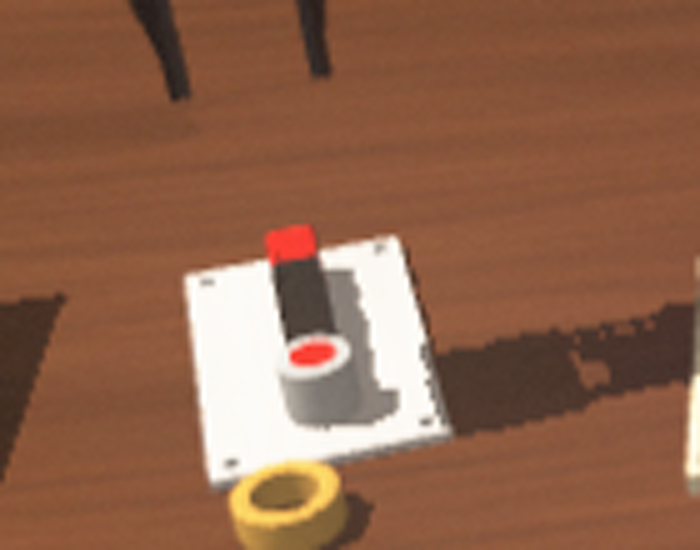

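Red lies centred on the plate. Moving on to blue.

Emit:
arm_command:
  targets:
    - [0.6,0,0.012,0,0,0,0]
    - [0.6,0.002,0.025,0,0,0,-0.5]
    - [0.6,0.002,0.03,0,0,0,-0.5]
    - [0.6,0.002,0.03,0,0,0,-0.5]
    - [0.6,0.002,0.03,0,0,0,-0.5]
    - [0.6,0.002,0.03,0,0,0,-0.5]
    - [0.6,0,0.03,0,0,0,-0.5]
    - [0.6,0,0.03,0,0,0,-0.5]
    - [0.6,0,0.03,0,0,0,-0.5]
    - [0.6,0,0.03,0,0,0,-0.5]
    - [0.6,0,0.03,0,0,0,-0.5]
    - [0.6,0,0.03,0,0,0,-0.5]

```text
time: 8.95
tcp_pos: [0.4898, -0.0025, 0.175]
tcp_rot: [2.174, 0.097, -2.179]
wrist_force: [-0.5, -0.1, -0.8]
grip_width: 0.0519
```

Emit:
arm_command:
  targets:
    - [0.6,0,0.03,0,0,0,-0.5]
    - [0.6,-0.004,0.03,0,0,0,0]
    - [0.6,-0.004,0.03,0,0,0,0]
    - [0.6,-0.005,0.03,0,0,0,0]
    - [0.6,-0.005,0.03,0,0,0,0]
    - [0.6,-0.005,0.03,0,0,0,0]
    - [0.6,-0.005,0.03,0,0,0,0]
    - [0.6,-0.005,0.03,0,0,0,0]
    - [0.6,-0.005,0.03,0,0,0,0]
    - [0.6,-0.005,0.03,0,0,0,0]
    - [0.6,-0.004,0.03,0,0,0,0]
    - [0.6,-0.001,0.02,0,0,0,0]

```text
time: 9.95
tcp_pos: [0.4404, 0.3487, 0.175]
tcp_rot: [2.176, 0.092, -2.181]
wrist_force: [0.6, 0.3, 0.1]
grip_width: 0.052
```

Emit:
arm_command:
  targets:
    - [0.6,0,0.008,-0.01,0,0,0]
    - [0.6,0,0,-0.025,0,0,0]
    - [0.6,0,0,-0.03,0,0,0]
    - [0.6,0,0,-0.025,0,0,0]
    - [0.6,0,0,-0.01,0,0,0]
    - [0.6,0,0,0,0,0,0]
    - [0.6,0,0,0,0,0,0]

```text
time: 10.53
tcp_pos: [0.4432, 0.3529, 0.0757]
tcp_rot: [2.179, 0.086, -2.182]
wrist_force: [1.2, 0.7, 0.0]
grip_width: 0.0524
```

```bash
python3 -c "
from h import *
st([.4439,.3531,.0215],-85.43)
r=cam('scene');cv2.imwrite('pics/s6.png',r['color'])"
```

```text
t 10.53 tcp [0.4432 0.3529 0.0757] jaw -85.45 toolx [-0.001 -0.001 -1.   ] w 0.0524 F [1.2 0.7 0. ] q [-0.42  0.52 -0.42  1.92  0.3   0.77 -2.51]
d [ 0.0007  0.0002 -0.0542] dyaw 0.02
```

View pics/s6.png

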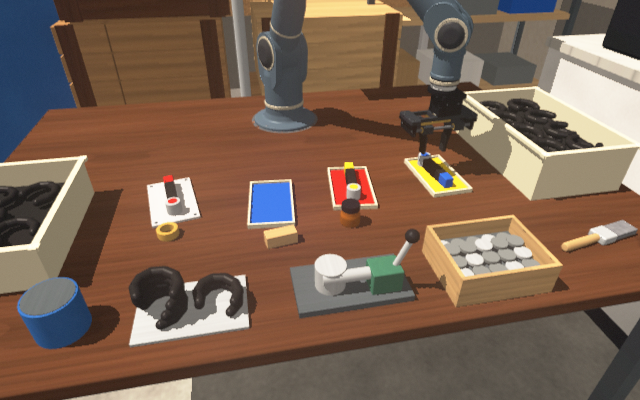

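Emit:
arm_command:
  targets:
    - [0.6,0.0007,0,-0.005,0,0,0]
    - [0.6,0,0,-0.015,0,0,0]
    - [0.6,0,0,-0.018,0,0,0]
    - [0.6,0,0,-0.012,0,0,0]
    - [0.6,0,0,-0.004,0,0,0]
    - [0.6,0,0,0,0,0,0]
    - [0.6,0,0,0,0,0,0]

```text
time: 11.17
tcp_pos: [0.4444, 0.3539, 0.0226]
tcp_rot: [2.182, 0.088, -2.18]
wrist_force: [0.2, -0.1, -0.4]
grip_width: 0.0523
```

```bash
python3 -c "
from h import *
st([.4439,.3531,.0215],-85.43)
r=cam('scene');crop(r['color'],'s7',380,90,120,110,5)"
```

```text
t 11.17 tcp [0.4444 0.3539 0.0226] jaw -85.43 toolx [ 0.001  0.001 -1.   ] w 0.0523 F [ 0.2 -0.1 -0.4] q [-0.46  0.6  -0.38  1.94  0.35  0.67 -2.55]
d [-0.0005 -0.0008 -0.0011] dyaw 0.0
```

View pics/s7.png

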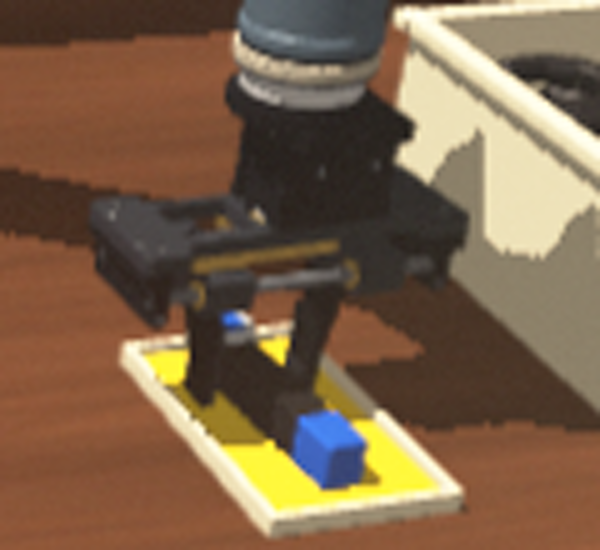

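Fingers straddle the blue bar just tail-ward of the hub, clear of the bin.

Emit:
arm_command:
  targets:
    - [0,0,-0.0005,0,0,0,0]
    - [0,0,0,0,0,0,0]
    - [0,0,0,0,0,0,0]
    - [0,0,0,0,0,0,0]
    - [0,0,0,0,0,0,0]
    - [0,0,0,0,0,0,0]
    - [0,0,0,0.005,0,0,0]
    - [0,0,0,0.01,0,0,0]
    - [0,0,0,0.015,0,0,0]
    - [0,0,0,0.01,0,0,0]
    - [0,0,0,0,0,0,0]
    - [0,0,0,0,0,0,0]
  grip_force: 30

```text
time: 12.22
tcp_pos: [0.4445, 0.3532, 0.0628]
tcp_rot: [2.183, 0.087, -2.18]
wrist_force: [-0.7, -0.1, -3.1]
grip_width: 0.0243
```

```bash
python3 -c "
from h import *
st([.4958,-.0995,.0219],-95.93)
r=cam('scene');crop(r['color'],'s8',380,90,120,110,5)"
```

```text
t 12.22 tcp [0.4445 0.3532 0.0628] jaw -85.45 toolx [ 0.001  0.001 -1.   ] w 0.0243 F [-0.7 -0.1 -3.1] q [-0.43  0.54 -0.41  1.92  0.31  0.74 -2.51]
d [ 0.0513 -0.4527 -0.0409] dyaw -10.48
```

View pics/s8.png

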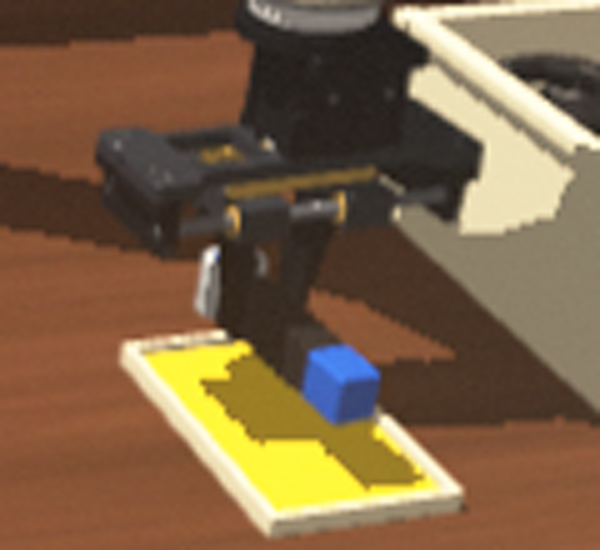

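Emit:
arm_command:
  targets:
    - [0,0,0,0.015,0,0,0]
    - [0,0,0,0.025,0,0,0]
    - [0,0,-0.005,0.025,0,0,0]
    - [0,0.001,-0.015,0.015,0,0,0]
    - [0,0.003,-0.025,0,0,0,0]
    - [0,0.003,-0.025,0,0,0,0]
    - [0,0.003,-0.025,0,0,0,0]
    - [0,0.003,-0.025,0,0,0,0]
    - [0,0.003,-0.025,0,0,0,0]
    - [0,0.003,-0.025,0,0,0,-0.5]
    - [0,0.003,-0.025,0,0,0,-1]
    - [0,0.003,-0.025,0,0,0,-1]

```text
time: 13.27
tcp_pos: [0.4684, 0.1314, 0.1413]
tcp_rot: [2.201, 0.038, -2.205]
wrist_force: [1.3, 0.8, -2.9]
grip_width: 0.0239
```

Emit:
arm_command:
  targets:
    - [0,0.003,-0.025,0,0,0,-1]
    - [0,0.003,-0.025,0,0,0,-1]
    - [0,0.003,-0.025,0,0,0,-1]
    - [0,0.003,-0.025,0,0,0,-1]
    - [0,0.003,-0.025,0,0,0,-1]
    - [0,0.003,-0.025,0,0,0,-1]
    - [0,0.003,-0.025,0,0,0,-1]
    - [0,0.003,-0.025,0,0,0,-1]
    - [0,0.002,-0.02,0,0,0,0]
    - [0,0,-0.01,0,0,0,0]
    - [0,0,-0.003,-0.01,0,0,0]
    - [0,0,0,-0.02,0,0,0]

```text
time: 14.27
tcp_pos: [0.4965, -0.1003, 0.1128]
tcp_rot: [-2.172, 0.114, 2.163]
wrist_force: [0.2, -0.4, -3.2]
grip_width: 0.0238
```

Emit:
arm_command:
  targets:
    - [0,0,0,-0.025,0,0,0]
    - [0,0,0,-0.02,0,0,0]
    - [0,0,0,-0.015,0,0,0]
    - [0,0,0,-0.005,0,0,0]
    - [0,0,0,0,0,0,0]
    - [0,0,0,0,0,0,0]

```text
time: 14.77
tcp_pos: [0.4952, -0.0989, 0.047]
tcp_rot: [-2.169, 0.11, 2.169]
wrist_force: [0.4, 0.4, -3.3]
grip_width: 0.0241
```

```bash
python3 -c "
from h import *
st([.4958,-.0995,.0219],-95.93)
r=cam('scene');crop(r['color'],'s9',210,100,150,120,5)"
```

```text
t 14.77 tcp [ 0.4952 -0.0989  0.047 ] jaw -95.85 toolx [-0.     0.001 -1.   ] w 0.0241 F [ 0.4  0.4 -3.3] q [ 0.31  0.46 -0.25  2.08  0.19  0.62 -1.74]
d [ 0.0006 -0.0006 -0.0251] dyaw -0.08
```

View pics/s9.png

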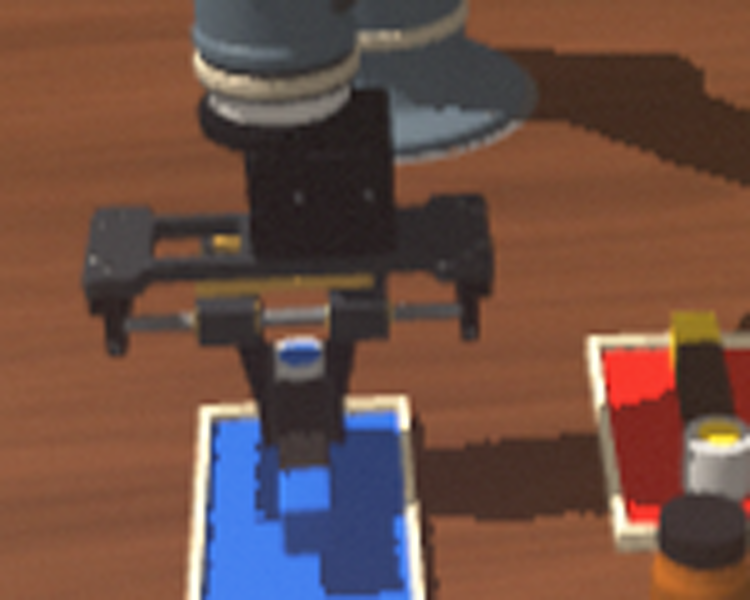

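Blue is level over its tray (cap at (271,198)). Lowering and releasing.

Emit:
arm_command:
  targets:
    - [0,0.0005,-0.0005,-0.01,0,0,0]
    - [0,0,0,-0.008,0,0,0]
    - [0,0,0,-0.004,0,0,0]
    - [0,0,0,-0.002,0,0,0]
    - [0,0,0,-0.001,0,0,0]
    - [0,0,0,0,0,0,0]
    - [0,0,0,0,0,0,0]
    - [0,0,0,0,0,0,0]

```text
time: 15.48
tcp_pos: [0.4954, -0.1005, 0.0222]
tcp_rot: [-2.168, 0.113, 2.169]
wrist_force: [-2.2, 0.5, 0.9]
grip_width: 0.024
```

Force has come off (contact with the floor). Release and rise.

Emit:
arm_command:
  targets:
    - [0.55,0,0,0,0,0,0]
    - [0.55,0,0,0,0,0,0]
    - [0.55,0,0,0,0,0,0]
    - [0.55,0,0,0,0,0,0]
    - [0.6,0,0,0.005,0,0,0]
    - [0.6,0,0,0.02,0,0,0]
    - [0.6,0,0,0.03,0,0,0]
    - [0.6,0,0,0.03,0,0,0]
    - [0.6,0,0.005,0.03,0,0,0]
    - [0.6,0,0.015,0.015,0,0,-0.5]
    - [0.6,0.001,0.025,0,0,0,-0.5]
    - [0.6,0.001,0.025,0,0,0,-0.5]

```text
time: 16.48
tcp_pos: [0.4986, -0.0306, 0.1541]
tcp_rot: [-2.157, 0.144, 2.148]
wrist_force: [0.3, 0.2, 0.2]
grip_width: 0.0522
```

Emit:
arm_command:
  targets:
    - [0.6,0.001,0.025,0,0,0,-0.5]
    - [0.6,0.001,0.025,0,0,0,-0.5]
    - [0.6,0.001,0.025,0,0,0,0]
    - [0.6,0.001,0.025,0,0,0,0]
    - [0.6,0.001,0.02,0,0,0,0]
    - [0.6,0,0.015,0,0,0,0]
    - [0.6,0,0.005,-0.01,0,0,0]
    - [0.6,0,0,-0.025,0,0,0]
    - [0.6,0,0,-0.025,0,0,0]
    - [0.6,0,0,-0.015,0,0,0]
    - [0.6,0,0,0,0,0,0]
    - [0.6,0,0,0,0,0,0]

```text
time: 17.48
tcp_pos: [0.502, 0.1086, 0.0763]
tcp_rot: [-2.143, 0.16, 2.147]
wrist_force: [-0.6, -1.2, 0.5]
grip_width: 0.0523
```

```bash
python3 -c "
from h import *
st([.5025,.1105,.0225],-98.51)
r=cam('scene');crop(r['color'],'s10',230,100,150,120,5)"
```

```text
t 17.48 tcp [0.502  0.1086 0.0763] jaw -98.47 toolx [-0.002 -0.001 -1.   ] w 0.0523 F [-0.6 -1.2  0.5] q [-0.03  0.44 -0.34  2.04  0.22  0.7  -2.22]
d [ 0.0005  0.0019 -0.0538] dyaw -0.04
```

View pics/s10.png

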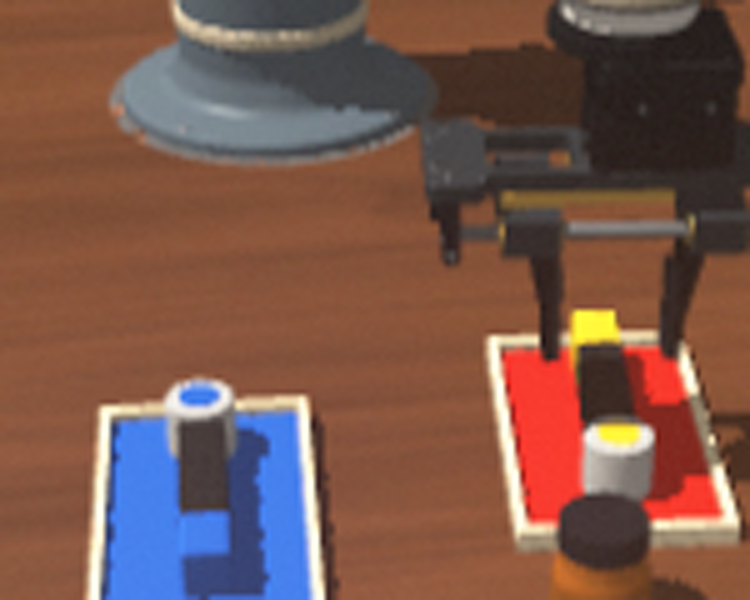

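Blue lies in its tray, and the fingers straddle yellow. Going down and gripping.

Emit:
arm_command:
  targets:
    - [0.6,0.0005,0.0015,-0.005,0,0,0]
    - [0.6,0,0,-0.015,0,0,0]
    - [0.6,0,0,-0.018,0,0,0]
    - [0.6,0,0,-0.012,0,0,0]
    - [0.6,0,0,-0.004,0,0,0]
    - [0.6,0,0,0,0,0,0]
    - [0.6,0,0,0,0,0,0]

```text
time: 18.12
tcp_pos: [0.5038, 0.1112, 0.0238]
tcp_rot: [-2.146, 0.158, 2.143]
wrist_force: [0.3, 0.1, 0.3]
grip_width: 0.0523
```

```bash
python3 -c "
from h import *
st([.5025,.1105,.0225],-98.51)
r=cam('scene');crop(r['color'],'s11',290,100,130,110,5)"
```

```text
t 18.12 tcp [0.5038 0.1112 0.0238] jaw -98.44 toolx [ 0.001  0.    -1.   ] w 0.0523 F [0.3 0.1 0.3] q [-0.06  0.52 -0.3   2.07  0.27  0.59 -2.27]
d [-0.0013 -0.0007 -0.0013] dyaw -0.07
```

View pics/s11.png

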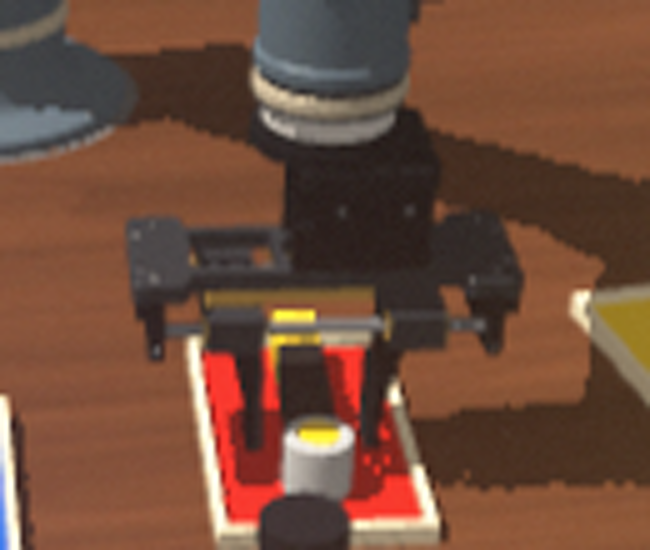

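Emit:
arm_command:
  targets:
    - [0.6,-0.001,-0.0005,-0.001,0,0,0]
    - [0,0,0,0,0,0,0]
    - [0,0,0,0,0,0,0]
    - [0,0,0,0,0,0,0]
    - [0,0,0,0,0,0,0]
    - [0,0,0,0,0,0,0]
    - [0,0,0,0,0,0,0]
    - [0,0,0,0.005,0,0,0]
    - [0,0,0,0.01,0,0,0]
    - [0,0,0,0.015,0,0,0]
    - [0,0,0,0.01,0,0,0]
    - [0,0,0,0,0,0,0]
  grip_force: 30

```text
time: 19.17
tcp_pos: [0.5037, 0.1109, 0.0644]
tcp_rot: [-2.149, 0.157, 2.139]
wrist_force: [-0.0, 0.1, -2.9]
grip_width: 0.0235
```

```bash
python3 -c "
from h import *
st([.4947,.3624,.0225],-87.06)
r=cam('scene');crop(r['color'],'s12',290,100,130,110,5)"
```

```text
t 19.17 tcp [0.5037 0.1109 0.0644] jaw -98.45 toolx [ 0.005  0.001 -1.   ] w 0.0235 F [-0.   0.1 -2.9] q [-0.04  0.45 -0.33  2.05  0.23  0.67 -2.23]
d [-0.009   0.2515 -0.0419] dyaw 11.39
```

View pics/s12.png

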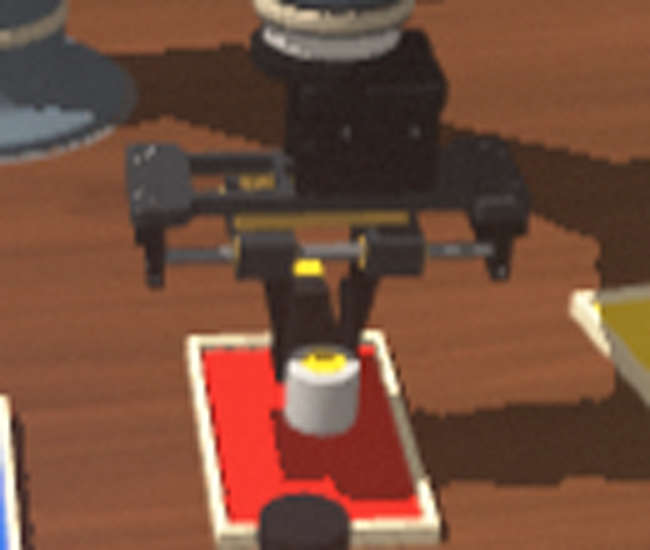

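Emit:
arm_command:
  targets:
    - [0,0,0,0.015,0,0,0]
    - [0,0,0,0.025,0,0,0]
    - [0,0,0.005,0.015,0,0,0.4]
    - [0,0,0.015,0.005,0,0,1]
    - [0,-0.001,0.025,0,0,0,2]
    - [0,-0.001,0.025,0,0,0,2]
    - [0,-0.001,0.025,0,0,0,2]
    - [0,-0.001,0.025,0,0,0,2]
    - [0,-0.001,0.025,0,0,0,2]
    - [0,-0.001,0.025,0,0,0,0]
    - [0,-0.001,0.025,0,0,0,0]
    - [0,-0.001,0.025,0,0,0,0]

```text
time: 20.22
tcp_pos: [0.4926, 0.3323, 0.1206]
tcp_rot: [2.192, 0.058, -2.196]
wrist_force: [1.1, -0.2, -2.9]
grip_width: 0.0238
```

Emit:
arm_command:
  targets:
    - [0,-0.001,0.02,0,0,0,0]
    - [0,0,0.01,0,0,0,0]
    - [0,0,0.0015,-0.01,0,0,0]
    - [0,0,0,-0.025,0,0,0]
    - [0,0,0,-0.025,0,0,0]
    - [0,0,0,-0.015,0,0,0]
    - [0,0,0,0,0,0,0]
    - [0,0,0,0,0,0,0]

```text
time: 20.88
tcp_pos: [0.4926, 0.36, 0.0454]
tcp_rot: [2.191, 0.052, -2.197]
wrist_force: [0.8, 0.3, -2.6]
grip_width: 0.0238
```

```bash
python3 -c "
from h import *
st([.4947,.3624,.0225],-87.06)
r=cam('scene');crop(r['color'],'s13',370,80,140,120,5)"
```

```text
t 20.88 tcp [0.4926 0.36   0.0454] jaw -87.1 toolx [-0.003 -0.003 -1.   ] w 0.0238 F [ 0.8  0.3 -2.6] q [-0.42  0.61 -0.39  1.83  0.32  0.76 -2.5 ]
d [ 0.0021  0.0024 -0.0229] dyaw 0.04
```

View pics/s13.png

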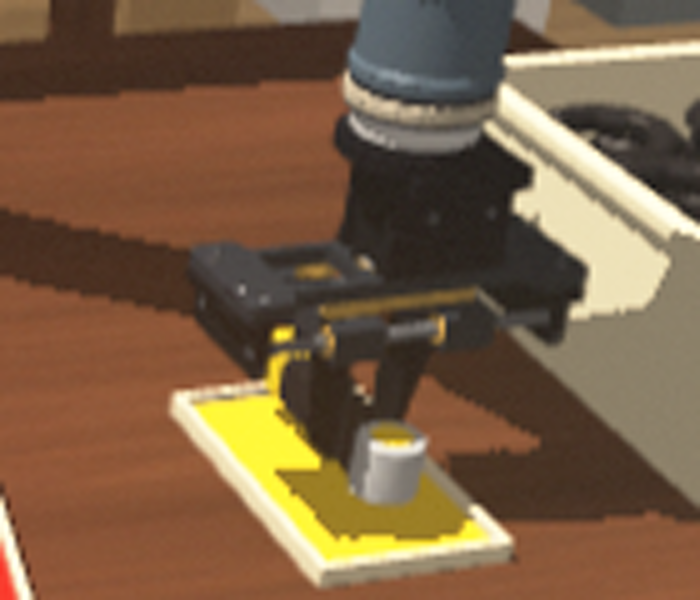

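Emit:
arm_command:
  targets:
    - [0,0.0015,0.0015,-0.008,0,0,0]
    - [0,0,0,-0.006,0,0,0]
    - [0,0,0,0,0,0,0]
    - [0,0,0,0,0,0,0]

```text
time: 21.27
tcp_pos: [0.4945, 0.3633, 0.033]
tcp_rot: [2.195, 0.056, -2.195]
wrist_force: [-0.6, -0.1, -2.6]
grip_width: 0.0237
```

Emit:
arm_command:
  targets:
    - [0,0,-0.0005,-0.005,0,0,0]
    - [0,0,0,-0.003,0,0,0]
    - [0,0,0,-0.0015,0,0,0]
    - [0,0,0,-0.001,0,0,0]
    - [0,0,0,0,0,0,0]
    - [0,0,0,0,0,0,0]

```text
time: 21.77
tcp_pos: [0.4946, 0.3631, 0.0226]
tcp_rot: [2.195, 0.057, -2.195]
wrist_force: [-0.1, 0.5, -2.4]
grip_width: 0.0239
```

Emit:
arm_command:
  targets:
    - [0,0,0,-0.0007,0,0,0]
    - [0,0,0,0,0,0,0]
    - [0,0,0,0,0,0,0]

```text
time: 22.02
tcp_pos: [0.4948, 0.3632, 0.0222]
tcp_rot: [2.196, 0.057, -2.195]
wrist_force: [0.5, -0.6, -0.4]
grip_width: 0.0235
```

Contact made; I'll release and rise.

Emit:
arm_command:
  targets:
    - [0.55,0,0,0,0,0,0]
    - [0.55,0,0,0,0,0,0]
    - [0.55,0,0,0,0,0,0]
    - [0.55,0,0,0,0,0,0]
    - [0.6,0,0,0.005,0,0,0]
    - [0.6,0,0,0.02,0,0,0]
    - [0.6,0,0,0.03,0,0,0]
    - [0.6,0,0,0.03,0,0,0]
    - [0.6,0,0,0.03,0,0,0]
    - [0.6,0,-0.01,0.025,0,0,0]
    - [0.6,0,-0.02,0.01,0,0,0]
    - [0.6,0,-0.03,0,0,0,0]

```text
time: 23.02
tcp_pos: [0.4954, 0.3068, 0.176]
tcp_rot: [2.203, 0.068, -2.189]
wrist_force: [0.3, -0.9, 0.2]
grip_width: 0.0523
```

```bash
python3 -c "
from h import *
st([.482,-.3415,.0219],-79.44)
r=cam('scene');crop(r['color'],'s14',370,80,140,120,5)
r=cam('top');crop(r['color'],'c4',330,130,140,140,5)"
```

```text
t 23.02 tcp [0.4954 0.3068 0.176 ] jaw -86.77 toolx [ 0.006  0.006 -1.   ] w 0.0523 F [ 0.3 -0.9  0.2] q [-0.28  0.41 -0.45  1.81  0.21  0.96 -2.33]
d [-0.0134 -0.6483 -0.1541] dyaw 7.33
```

View pics/s14.png

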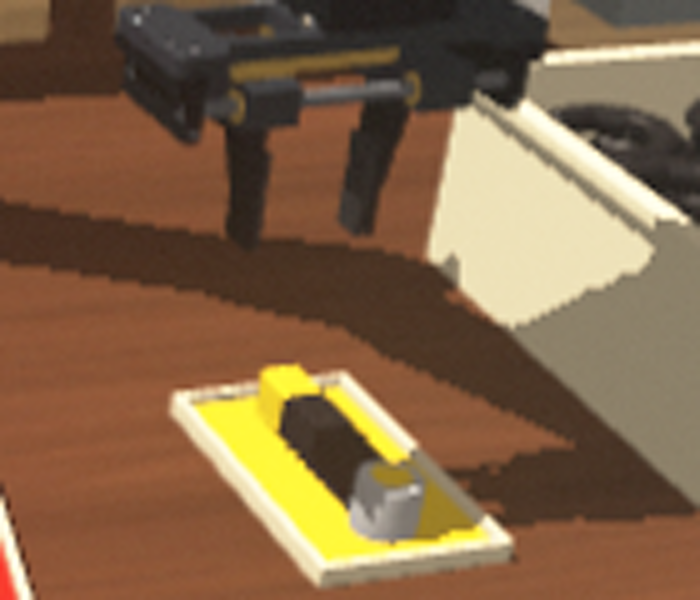

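View pics/c4.png

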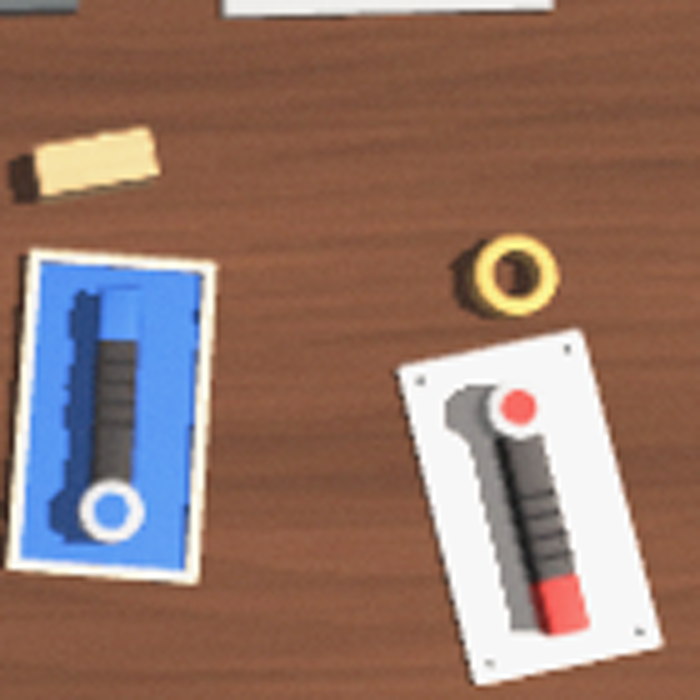

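Yellow is in its tray. Blue (hub (352,232)) and red on the plate (hub (433,211)) look centred; measuring them.

Run:
```python
from h import *
r=cam()
for k,a,b,m in(("blue",(111,510),(122,289),(.5187,-.1019)),("red",(518,407),(567,631),(.4594,-.3457))):
    A=ray(r,c2p(a,330,130),.038)[:2];B=ray(r,c2p(b,330,130),.034)[:2]
    d=A-B;L=np.linalg.norm(d);u=d/L
    print(k,L.round(4),np.degrees(np.arctan2(d[1],d[0])).round(2),"bal",(A-u*.034).round(4),"mid err",(A-u*.057-m).round(4))
```

```text
blue 0.1296 175.02 bal [ 0.4949 -0.1002] mid err [-0.0009 -0.0003]
red 0.1303 9.18 bal [ 0.4809 -0.3395] mid err [-0.0012  0.0025]
```

Emit:
arm_command:
  targets:
    - [0.6,0,-0.03,0,0,0,0.4]
    - [0.6,0,-0.03,0,0,0,1]
    - [0.6,0,-0.03,0,0,0,1]
    - [0.6,0,-0.03,0,0,0,1]
    - [0.6,0,-0.03,0,0,0,1]
    - [0.6,0,-0.03,0,0,0,1]
    - [0.6,0,-0.03,0,0,0,1]
    - [0.6,0,-0.03,0,0,0,1]
    - [0.6,0,-0.03,0,0,0,0]
    - [0.6,0,-0.03,0,0,0,0]
    - [0.6,0,-0.03,0,0,0,0]
    - [0.6,-0.001,-0.03,0,0,0,0]

```text
time: 24.17
tcp_pos: [0.494, -0.0574, 0.1721]
tcp_rot: [2.127, 0.195, -2.125]
wrist_force: [0.6, -0.4, -0.3]
grip_width: 0.0523
```

Emit:
arm_command:
  targets:
    - [0.6,-0.002,-0.03,0,0,0,0]
    - [0.6,-0.002,-0.03,0,0,0,0]
    - [0.6,-0.002,-0.03,0,0,0,0]
    - [0.6,-0.002,-0.03,0,0,0,0]
    - [0.6,-0.002,-0.03,0,0,0,0]
    - [0.6,-0.002,-0.03,0,0,0,0]
    - [0.6,0,-0.03,0,0,0,0]
    - [0.6,0,-0.03,0,0,0,0]
    - [0.6,0,-0.025,0,0,0,0]
    - [0.6,0,-0.015,0,0,0,0]
    - [0.6,0,-0.003,-0.01,0,0,0]
    - [0.6,0,0,-0.025,0,0,0]

```text
time: 25.17
tcp_pos: [0.4842, -0.3412, 0.1389]
tcp_rot: [2.132, 0.188, -2.119]
wrist_force: [0.9, 0.3, -0.6]
grip_width: 0.0521
```

Emit:
arm_command:
  targets:
    - [0.6,0,0,-0.03,0,0,0]
    - [0.6,0,0,-0.025,0,0,0]
    - [0.6,0,0,-0.01,0,0,0]
    - [0.6,0,0,0,0,0,0]
    - [0.6,0,0,0,0,0,0]

```text
time: 25.58
tcp_pos: [0.4823, -0.3387, 0.0719]
tcp_rot: [2.126, 0.196, -2.126]
wrist_force: [0.7, 0.2, 0.8]
grip_width: 0.0525
```

```bash
python3 -c "
from h import *
st([.4815,-.341,.0219],-80)
r=cam('scene');crop(r['color'],'s15',110,110,140,110,5)"
```

```text
t 25.58 tcp [ 0.4823 -0.3387  0.0719] jaw -79.53 toolx [ 0.     0.001 -1.   ] w 0.0525 F [0.7 0.2 0.8] q [ 0.7   0.53 -0.21  1.88  0.15  0.76 -0.98]
d [-0.0008 -0.0023 -0.05  ] dyaw -0.47
```

View pics/s15.png

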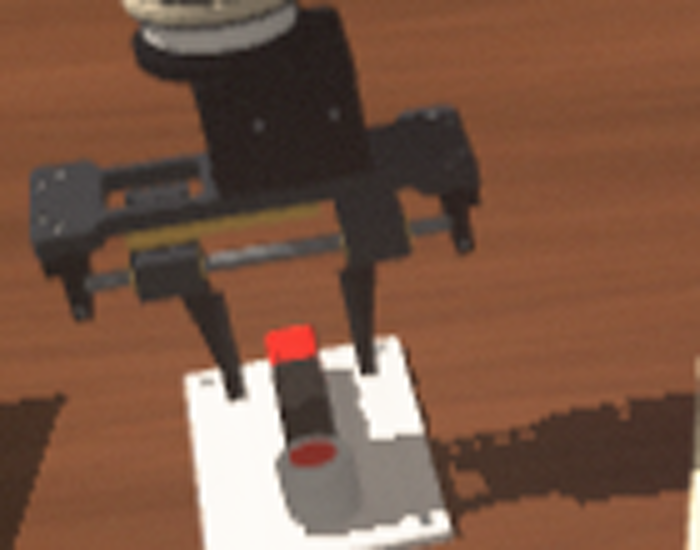

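Fingers straddle the bar. Descend, check, close and lift.

Emit:
arm_command:
  targets:
    - [0.6,-0.0005,-0.002,-0.005,0,0,0]
    - [0.6,0,0,-0.015,0,0,0]
    - [0.6,0,0,-0.015,0,0,0]
    - [0.6,0,0,-0.01,0,0,0]
    - [0.6,0,0,-0.005,0,0,0]
    - [0.6,0,0,0,0,0,0]
    - [0.6,0,0,0,0,0,0]

```text
time: 26.22
tcp_pos: [0.4815, -0.3422, 0.0223]
tcp_rot: [2.127, 0.192, -2.126]
wrist_force: [0.1, 0.1, -0.9]
grip_width: 0.0522
```

Emit:
arm_command:
  targets:
    - [0,0,0,0,0,0,0]
    - [0,0,0,0,0,0,0]
    - [0,0,0,0,0,0,0]
    - [0,0,0,0,0,0,0]
    - [0,0,0,0,0,0,0]
    - [0,0,0,0,0,0,0]
  grip_force: 30

```text
time: 26.72
tcp_pos: [0.4812, -0.342, 0.0221]
tcp_rot: [2.127, 0.193, -2.126]
wrist_force: [0.2, -0.2, 1.2]
grip_width: 0.0236
```

```bash
python3 -c "
from h import *
st([.4815,-.341,.0219],-80)"
```

```text
t 26.72 tcp [ 0.4812 -0.342   0.0221] jaw -79.64 toolx [ 0. -0. -1.] w 0.0236 F [ 0.2 -0.2  1.2] q [ 0.69  0.6  -0.19  1.9   0.18  0.66 -1.  ]
d [ 0.0003  0.001  -0.0002] dyaw -0.36
```

Emit:
arm_command:
  targets:
    - [0,0,0,0.005,0,0,0]
    - [0,0,0,0.015,0,0,0]
    - [0,0,0,0.025,0,0,0]
    - [0,0,0,0.03,0,0,0]
    - [0,0,0.005,0.03,0,0,0]
    - [0,0,0.015,0.02,0,0,-0.5]
    - [0,0.002,0.025,0.005,0,0,-1]
    - [0,0.002,0.025,0,0,0,-1]
    - [0,0.002,0.025,0,0,0,-1]
    - [0,0.002,0.025,0,0,0,-1]
    - [0,0.002,0.025,0,0,0,-1]
    - [0,0.002,0.025,0,0,0,-1]

```text
time: 27.72
tcp_pos: [0.4924, -0.1707, 0.1518]
tcp_rot: [2.187, 0.073, -2.189]
wrist_force: [-0.0, -0.0, -2.5]
grip_width: 0.0236
```

Emit:
arm_command:
  targets:
    - [0,0.002,0.025,0,0,0,-1]
    - [0,0.002,0.025,0,0,0,-1]
    - [0,0.002,0.025,0,0,0,-1]
    - [0,0.002,0.025,0,0,0,-1]
    - [0,0.002,0.025,0,0,0,-1]
    - [0,0.002,0.025,0,0,0,-1]
    - [0,0.002,0.025,0,0,0,-1]
    - [0,0.002,0.025,0,0,0,-1.5]
    - [0,0,0.025,0,0,0,-1.5]
    - [0,0,0.025,0,0,0,-1]
    - [0,0,0.02,0,0,0,-1]
    - [0,0,0.01,0,0,0,0]

```text
time: 28.72
tcp_pos: [0.5083, 0.1113, 0.1519]
tcp_rot: [-2.149, 0.147, 2.15]
wrist_force: [-0.0, 0.3, -2.5]
grip_width: 0.0238
```

```bash
python3 -c "
from h import *
st([.5094,.1095,.0221],-98.17)
r=cam('scene');cv2.imwrite('pics/s16.png',r['color'])"
```

```text
t 28.72 tcp [0.5083 0.1113 0.1519] jaw -97.91 toolx [-0.     0.001 -1.   ] w 0.0238 F [-0.   0.3 -2.5] q [-0.02  0.33 -0.34  1.97  0.14  0.86 -2.14]
d [ 0.0011 -0.0018 -0.1298] dyaw -0.26
```

View pics/s16.png

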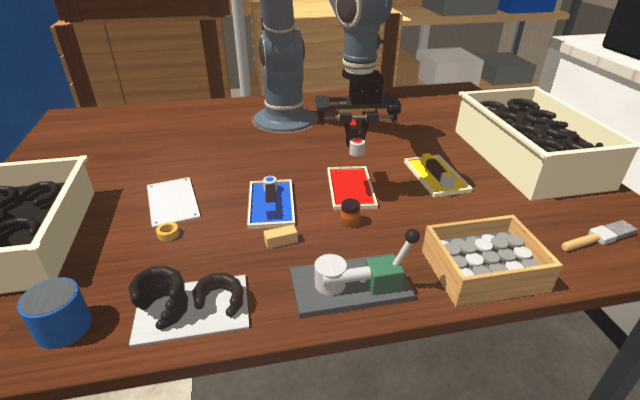

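Emit:
arm_command:
  targets:
    - [0,0,0,-0.01,0,0,-0.3]
    - [0,0,0,-0.025,0,0,0]
    - [0,0,0,-0.03,0,0,0]
    - [0,0,0,-0.025,0,0,0]
    - [0,0,0,-0.012,0,0,0]
    - [0,0,0,-0.004,0,0,0]
    - [0,0,0,0,0,0,0]
    - [0,0,0,0,0,0,0]

```text
time: 29.43
tcp_pos: [0.5096, 0.1069, 0.0461]
tcp_rot: [-2.145, 0.16, 2.144]
wrist_force: [-0.3, -0.0, -1.7]
grip_width: 0.0236
```

```bash
python3 -c "
from h import *
st([.5094,.1095,.0221],-98.17)"
```

```text
t 29.43 tcp [0.5096 0.1069 0.0461] jaw -98.52 toolx [ 0. -0. -1.] w 0.0236 F [-0.3 -0.  -1.7] q [-0.06  0.49 -0.29  2.05  0.23  0.64 -2.22]
d [-0.0002  0.0026 -0.024 ] dyaw 0.35
```

Emit:
arm_command:
  targets:
    - [0,0,0.002,-0.008,0,0,0.3]
    - [0,0,0,-0.008,0,0,0]
    - [0,0,0,-0.004,0,0,0]
    - [0,0,0,-0.002,0,0,0]
    - [0,0,0,-0.001,0,0,0]
    - [0,0,0,0,0,0,0]
    - [0,0,0,0,0,0,0]

```text
time: 30.02
tcp_pos: [0.5093, 0.1101, 0.023]
tcp_rot: [-2.148, 0.153, 2.147]
wrist_force: [0.2, 0.4, -2.4]
grip_width: 0.024
```

```bash
python3 -c "
from h import *
st([.5094,.1095,.0221],-98.17)
r=cam('scene');crop(r['color'],'s17',290,100,130,110,5)"
```

```text
t 30.02 tcp [0.5093 0.1101 0.023 ] jaw -98.13 toolx [ 0. -0. -1.] w 0.024 F [ 0.2  0.4 -2.4] q [-0.08  0.53 -0.27  2.06  0.25  0.59 -2.24]
d [ 0.0001 -0.0006 -0.0009] dyaw -0.04
```

View pics/s17.png

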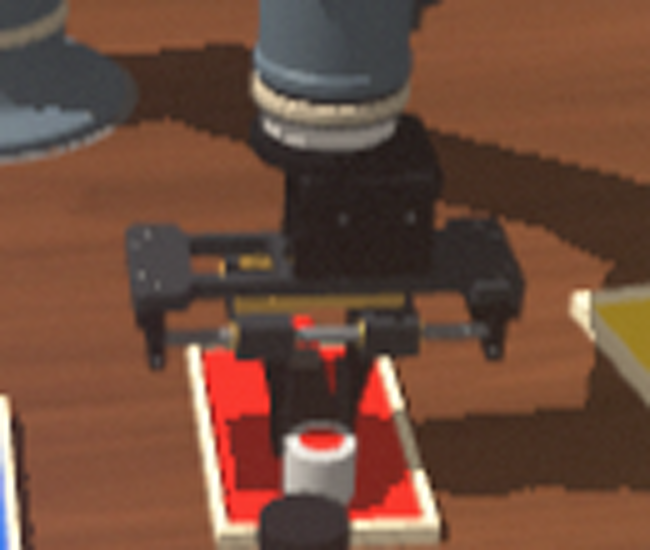

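About 1 mm left to go; the handle is clear of the jar.

Emit:
arm_command:
  targets:
    - [0,0,0,-0.001,0,0,0]
    - [0,0,0,0,0,0,0]
    - [0,0,0,0,0,0,0]

```text
time: 30.32
tcp_pos: [0.5094, 0.1101, 0.0221]
tcp_rot: [-2.148, 0.153, 2.147]
wrist_force: [0.9, 0.1, -2.3]
grip_width: 0.0237
```

Emit:
arm_command:
  targets:
    - [0,0,0,-0.0005,0,0,0]
    - [0,0,0,0,0,0,0]
    - [0,0,0,0,0,0,0]

```text
time: 30.57
tcp_pos: [0.5094, 0.1101, 0.0221]
tcp_rot: [-2.149, 0.153, 2.147]
wrist_force: [-1.0, -0.3, 5.7]
grip_width: 0.0236
```

Emit:
arm_command:
  targets:
    - [0.55,0,0,0,0,0,0]
    - [0.55,0,0,0,0,0,0]
    - [0.55,0,0,0,0,0,0]
    - [0.55,0,0,0,0,0,0]
    - [0.6,0,0,0.005,0,0,0]
    - [0.6,0,0,0.02,0,0,0]
    - [0.6,0,0,0.03,0,0,0]
    - [0.6,0,0,0.035,0,0,0]
    - [0.6,0,0,0.035,0,0,0]
    - [0.6,0,-0.01,0.035,0,0,0]
    - [0.6,0,-0.02,0.02,0,0,0]
    - [0.6,0,-0.03,0.01,0,0,0]

```text
time: 31.57
tcp_pos: [0.5107, 0.0526, 0.2156]
tcp_rot: [-2.157, 0.144, 2.142]
wrist_force: [1.0, -0.6, -0.6]
grip_width: 0.0521
```

Emit:
arm_command:
  targets:
    - [0.6,0,-0.033,0,0,0,1]
    - [0.6,0,-0.033,0,0,0,1]
    - [0.6,0,-0.033,0,0,0,1]
    - [0.6,0,-0.033,0,0,0,1]
    - [0.6,0,-0.033,0,0,0,1]
    - [0.6,0,-0.033,0,0,0,1]
    - [0.6,0,-0.033,0,0,0,1]
    - [0.6,0,-0.033,0,0,0,1]
    - [0.6,0,-0.033,0,0,0,1]
    - [0.6,0,-0.033,0,0,0,1]
    - [0.6,0,-0.033,0,0,0,1]
    - [0.6,-0.01,-0.033,0,0,0,1]

```text
time: 32.57
tcp_pos: [0.5004, -0.347, 0.2116]
tcp_rot: [2.188, 0.077, -2.184]
wrist_force: [1.2, -1.0, 0.3]
grip_width: 0.0524
```

Emit:
arm_command:
  targets:
    - [0.6,-0.015,-0.03,0,0,0,1]
    - [0.6,-0.02,-0.03,0,0,0,1]
    - [0.6,-0.02,-0.03,0,0,0,1]
    - [0.6,-0.02,-0.03,0,0,0,1]
    - [0.6,-0.02,-0.03,0,0,0,1]
    - [0.6,-0.02,-0.03,0,0,0,1]
    - [0.6,-0.02,-0.03,0,0,0,1]
    - [0.6,-0.02,-0.03,0,0,0,1]
    - [0.6,-0.015,-0.02,0,0,0,0]
    - [0.6,-0.005,-0.01,0,0,0,0]
    - [0.6,0,0,0,0,0,0]
    - [0.6,0,0,0,0,0,0]

```text
time: 33.57
tcp_pos: [0.3252, -0.6149, 0.2112]
tcp_rot: [2.114, 0.222, -2.111]
wrist_force: [1.4, 0.6, 0.5]
grip_width: 0.0521
```

```bash
python3 -c "
from h import *
st()
r=cam('top');crop(r['color'],'c5',165,150,160,130,5);crop(r['color'],'c6',320,130,150,140,5)"
```

```text
t 33.57 tcp [ 0.3252 -0.6149  0.2112] jaw -78.1 toolx [ 0.001  0.001 -1.   ] w 0.0521 F [1.4 0.6 0.5] q [ 1.09  0.52 -0.09  1.5   0.05  1.12 -0.38]
```

View pics/c5.png

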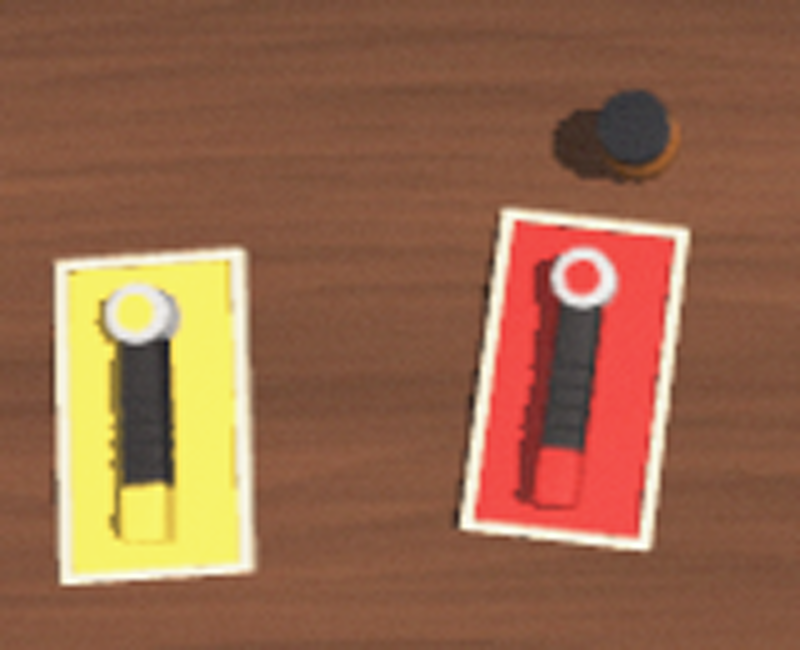

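View pics/c6.png

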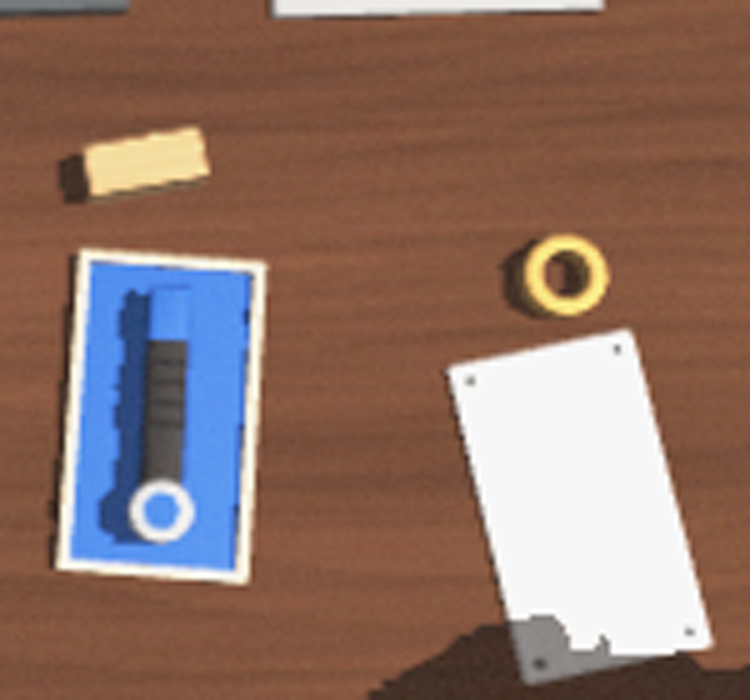

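All three are in matching trays, the plate is empty, and the jar, block and collar are at the same pixels as before. Measuring the last two.

Run:
```python
from h import *
r=cam()
for k,a,b,m,y in(("yellow",(135,313),(144,541),(.4717,.3612),2.94),("red",(583,277),(555,506),(.4866,.1128),-8.17)):
    A=ray(r,c2p(a,165,150),.038)[:2];B=ray(r,c2p(b,165,150),.034)[:2]
    d=A-B;L=np.linalg.norm(d);u=d/L
    print(k,L.round(4),"yaw",np.degrees(np.arctan2(d[1],d[0])).round(2),"tray",y,"mid err",(A-u*.057-m).round(4))
```

```text
yellow 0.1312 yaw 2.9 tray 2.94 mid err [0.0001 0.0009]
red 0.1326 yaw -7.73 tray -8.17 mid err [ 0.0001 -0.0003]
```

```bash
python3 -c "
from station import manip; print(manip.hand_in())"
```

```text
the job is handed in; nothing more can be done
None
```

The job is done and handed in, at about 34 s of robot time. I parked the red handle on the plate, moved blue to the blue tray and yellow to the yellow tray, then moved red from the plate to the red tray. Each was gripped at its balance point and looked level while carried.

My last camera measurements put all three handles within about 1 mm of their tray centres. They are within about 1° of lengthwise, and blue lies with its hub at the end nearest the robot.

The plate is empty, the jar, collar and block show no movement in the pictures, and the arm was clear of everything at hand-in. Apparent hub-to-tail lengths came out 130–133 mm against the true 132 mm, within the camera's calibration error. No check failed.

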